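Open the tight parts jar in its rest

ROBOT

A 6-joint arm with a two-finger parallel gripper is mounted at the origin on the work surface. World frame = base frame: x ahead of the robot, y to its left, z up, the work surface at z = 0. Lengths are in m, angles in rad, forces in N, time in s.
With the tool pointing down it reaches from about 0.375 to 0.9 m from the base axis. Payload 3.1 kg.
Tool frame: the origin (TCP) lies between the finger pads; the fingertips stand 17 mm ahead of it and the grasp point (between the pads) lies 2 mm behind it (robot.nose_length is the distance from the TCP to the fingertips, in m); z points along the fingers, y is the line along which they close (so a half turn about z gives the same grasp; the last joint's range is limited). The gripper opens to 87 mm and grips with 3 to 60 N. Pads are 19 mm wide; open, the fingers measure 117 mm over their backs; the gripper's body (75 mm by 190 mm) begins 51 mm behind the grasp point.
Start: joints at [1.065, 0.527, 1.433, -0, 1.181, -0.178], TCP at [0.201, 0.592, 0.201] pointing down, gripper open.
Joint ranges: [-3.08, 3.08], [-0.75, 2.2], [0.22, 2.44], [-1.43, 4.57], [0, 2.65], [-2.85, 2.85]. Speed limits (rad/s): [2.79, 2.79, 3.14, 3.14, 3.14, 3.14].

INTERFACE

Orientations are given as a unit quaternion [x, y, z, w].
In Python, from rig import robot, cams gives the robot as it stands.
- The arm moves only by the shell command python3 -m pendant 'ROWS' [FORCE]. ROWS is JSON, a list of rows, each an object with "jaw": the opening, from 0 (shut) to 1 (fully open); "linear": the shift along the tool's x, y, z in cm, a list of three; "twist": the turn about the tool's z in degrees. A call has 1 to 12 rows; each row shifts and turns the commanded pose from where the row before left it, along the tool's axes as they then stand; what a row does not reach is not made up. A row lasts 1/12 s, in which the tool goes at most 41.7 mm and 7.16 degrees, less where a joint would pass 70% of its speed; a pose out of reach is approached as far as the arm can. A call is refused whole if a number of a shift passes 4.17 or a number of a turn 7.16, either way. A call with a gripper value outside its range is refused whole. The fingers move at their own pace and stop on an object; FORCE is the grip in N (left out, the last holds). Time passes only in rows, so rows that do not move let the fingers close. It gives the time, the measured TCP pose, the force, the opening and the grip force at its end, in the units of the state.
- robot.get_obs(): the state, without advancing time (a new reading comes with each control period).
- cams.camera(name): name is "scene" or "top"; returns a dict with "color" (400x640x3 uint8, blue, green, red), "depth" (400x640 float32, m along the optical axis (not along the pixel's ray), 0 where there is no reading), "fov_y" (degrees; the focal length in pixels is half the picture's height over the tangent of half this angle, whatever the lens; pixels are square), "cx", "cy" (the principal point, pixels), "view" (4x4, takes a point from world to camera coordinates). Camera axes: x right, y down, z forward; pixel columns grow to the right and rows downward; lengths in m; the calibration is good to about 2 mm. A picture is of the moment at which its call begins.
- robot.hand_in(): hands the job in; it is judged then, once.
The state is a dict: "time": time; "q": joint angles; "joint_velocities": joint speeds; "joint_torque": joint torques, N m; "position": TCP position; "tool_rot": TCP orientation; "ft_force": force on the tool from outside, world axes, zero at the start; "moment": the same for the moment, N m; "grip_width": finger opening in m; "grip_force": force on a finger pad.
Only numpy, scipy, OpenCV 4.12 (cv2) and the standard library are available. Lean on these libraries where they do the work, as an engineer would, in place of code of your own. Each camera call takes 0.05 s, during which the arm holds its last target. There are 200 camera calls.

TASK

Stand the square-bodied jar fully home in the square-holed wooden rest, which keeps it from turning (the round-holed rest is for other jars; carry the jar upright, by its closed cap if you like). Then unscrew its tight cap anticlockwise, stopping as soon as the threads come free, and lift it straight off without pulling the jar out. Finish while still holding the cap in the gripper, level and centred about 3 cm above the jar's mouth, and leave the other things on the bench where they are.

Things in the scene. Friction and masses are not known exactly. Their poses are not given: they have to be found in the camera images.
- jar: Loose white plastic jar, 0.25 to 0.42 kg: square body 62 x 62 mm, 58 mm high with a flat shoulder, then a round threaded neck 44 mm across. Origin at the centre of its underside, z up, x and y square to its sides. Starts upright on the bench, capped. Any quarter turn fits the recess. Lifting the cap before its threads are free lifts the jar too, so it can be carried by the cap.
- jar_mouth (a point): Centre of the jar's round open mouth, 84 mm above its underside.
- jar_mark (a point): Release mark: short black line flush in the jar's shoulder, on the corner between its +x and +y sides (45 degrees anticlockwise of jar +x), 36 mm from the jar's axis, 58 mm above its underside; seen from above beside the cap.
- cap: The jar's black ribbed round screw cap: 62 mm outside diameter, 36 mm high, 50 g, open below. Origin at the centre of its lower rim, z up. Closed, that rim is 60 mm above the jar's underside, 2 mm over the shoulder; the cap's top is at 96 mm. Unscrews anticlockwise seen from above (+yaw), rising 1 to 3 mm; turning takes 0.3 to 0.7 N m until free, and turns an unbraced jar with it.
- cap_stripe (a point): Outer end of the flush white stripe on the cap's top, 30 mm from its axis along cap +x. It starts 60 to 90 degrees clockwise of the release mark. The thread lugs are free when stripe and mark line up (from 10 degrees short to 10 past, where they meet a stop); then the cap lifts straight off.
- square_rest: Fixed wooden block, 98 x 98 mm and 36 mm high, with a square recess in its top: 64 x 64 mm (the jar fits with 1 mm on each side), 24 mm deep, with a 4 mm bevel round the mouth. Origin at the centre of its underside, z up, x and y square to its sides and to the recess. It may stand on either side of the round rest.
- rest_floor (a point): Centre of the floor of the square recess, 12 mm above the bench; a jar that is fully home has its underside here.
- round_rest: Fixed wooden block of the same 98 x 98 x 36 mm size with a round recess 66 mm across and 24 mm deep; not for this jar. Origin at the centre of its underside.
- screwdriver: Bystander: screwdriver 160 mm long lying on the bench. Leave alone.
- wrench: Bystander: steel wrench 170 mm long lying on the bench. Leave alone.
- carton: Bystander: cardboard carton 60 x 90 x 35 mm. Leave alone.
- sprocket: Bystander: flat dark steel ring, 92 mm across, 6 mm thick. Leave alone.
- round_jar: Bystander: round closed jar, 60 mm across, 75 mm high. Leave alone.
- oil: Bystander: slim bottle, 44 mm across, 130 mm high. Leave alone.
- hub: Bystander: aluminium wheel hub standing on end, 56 mm across, 70 mm high. Leave alone.
Not all that is in view belongs to the job. There is more than one size of the cap; the one meant has the size given above.

How it is judged:
On the way, in this order (a step that is already met when the one before it is completed fails the run):
1. the jar stands fully home in the square recess, cap still on (horizontal distance between jar and rest_floor below 0.005 m and z of jar in the frame of rest_floor below 0.004 m and angle between jar's own z axis and vertical below 0.06 rad and z of cap in the frame of jar below 0.0645 m), for 0.2 s.
2. the cap has come off its threads, the jar still home in the recess (z of cap in the frame of jar above 0.072 m and z of jar in the frame of rest_floor below 0.006 m), for 0.1 s.
At the end, for the whole second after the job is handed in: Jar home in the square recess (within 4 mm of its floor, 5 mm sideways, 0.06 rad) and still; cap held still by the fingers alone, rim 10 to 60 mm above the mouth, within 20 mm of the axis, tilt under 0.2 rad, stripe within about 33 degrees of the release mark (not spun on) (horizontal distance between jar and rest_floor below 0.005 m and z of jar in the frame of rest_floor below 0.004 m and angle between jar's own z axis and vertical below 0.06 rad and z of cap in the frame of jar between 0.094 and 0.144 m and horizontal distance between cap and jar below 0.02 m and angle between cap's own z axis and vertical below 0.2 rad and angle between the x axis of cap and the x axis of jar, either way round between 0.2 and 1.37 rad and contact force between the fingers and cap above 1 N and contact force between cap and jar below 0.1 N and contact force between cap and square_rest below 0.1 N and linear speed of each of cap, jar below 0.02 m/s); the arm keeps its last pose, push and grip.
It fails at once if the jar is tipped over (angle between jar's own z axis and vertical above 0.5 rad).
It fails at once if a bystander is disturbed (distance of any of screwdriver, wrench, carton, sprocket, round_jar, oil, hub from where it was at the start of the episode above 0.03 m).
It also fails if it takes over 48 s, if anything falls off the work surface, if the arm or the gripper's body presses on something with over 40 N, if the wrist force passes 120 N, or if a joint passes its speed limit or range.

## Working session

There is one attempt and no reset: what is moved stays moved. The work goes in short steps, Python scripts to look and compute and a shell command to move; the robot and the scene stay as the last step left them, time stands still between calls to the robot, and variables do not carry over. Pictures are saved under pics/ and viewed, at most 10 in all, crops included, and the job is handed in when it is done.

```bash
mkdir -p pics; cat > h.py <<'E'
import numpy as np, cv2
from rig import robot, cams
def shot(n):
    c=cams.camera(n); np.savez(f'pics/{n}.npz',**{k:c[k] for k in c}); return c
def load(n): return np.load(f'pics/{n}.npz')
def px2w(c,u,v,z=None):
    f=200/np.tan(np.radians(float(c['fov_y']))/2); r=np.array([(u-c['cx'])/f,(v-c['cy'])/f,1])
    T=np.linalg.inv(c['view']); o=T[:3,3]; d=T[:3,:3]@r
    s=(z-o[2])/d[2] if z is not None else float(c['depth'][int(v),int(u)])
    return o+s*d
E
python3 - <<'E'
from h import *
for n in ('top','scene'):
    c=shot(n); cv2.imwrite(f'pics/{n}0.png',c['color']); print(n,c['fov_y'],c['cx'],c['cy'],np.linalg.inv(c['view'])[:3].round(3).tolist())
print(robot.get_obs())
E
```

```text
top 51.47807473642242 322.79465025154605 196.59264784000698 [[-0.029, -0.994, 0.109, 0.414], [-1.0, 0.03, 0.008, 0.001], [-0.011, -0.109, -0.994, 1.161]]
scene 52.24107212495804 324.2618535439661 195.5336328641588 [[-0.505, 0.626, -0.594, 1.187], [0.863, 0.358, -0.357, 0.405], [-0.011, -0.693, -0.721, 0.875]]
{'time': 0.1, 'q': array([ 1.06550303e+00,  5.28368641e-01,  1.43375526e+00, -6.03426538e-06,
        1.18138755e+00, -1.78498435e-01]), 'joint_velocities': array([-0.00020443, -0.00123227, -0.00051895,  0.00104952, -0.00055048,
        0.00046214]), 'joint_torque': array([-7.22428267e-04, -4.40985775e+01, -1.77149230e+01,  6.34684274e-02,
        5.34146593e-02, -2.25147909e-05]), 'position': array([0.20026624, 0.59132178, 0.20017834]), 'tool_rot': array([ 1.62670111e-01,  9.86680047e-01, -9.04806390e-04, -3.19033161e-04]), 'ft_force': array([-0.27503354,  0.39184574,  0.13336634]), 'moment': array([ 0.00420682, -0.02850821,  0.00203632]), 'grip_force': 0.0, 'grip_width': 0.08733076171323632}
```

View pics/top0.png

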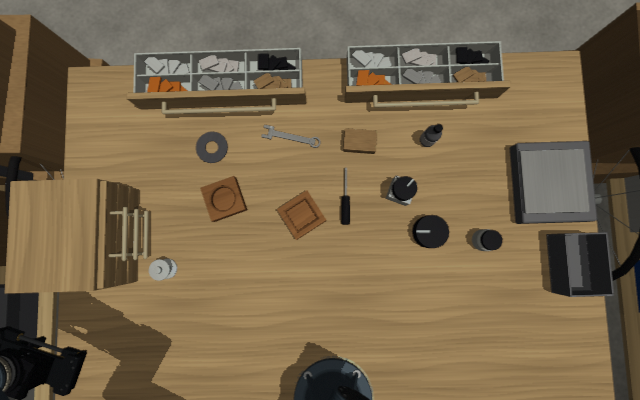

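View pics/scene0.png

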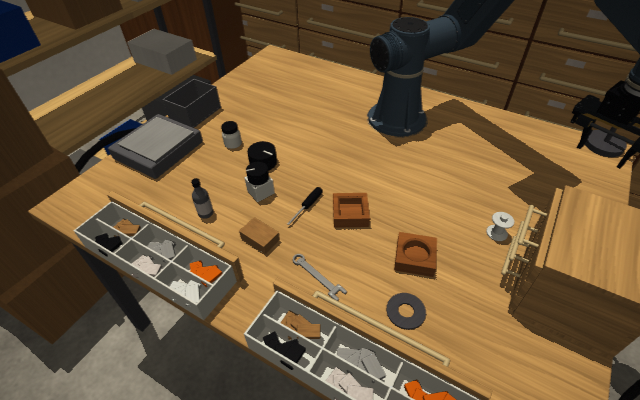

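Top picture: the candidates are the black cap on a white square body at (404,188), a larger striped black cap at (431,231) and the round jar at (489,240). I choose (404,188). The square recess is at (301,214) and the round one at (223,198). I'll check with an enlarged crop.

```bash
python3 - <<'E'
from h import *
c=load('top');I=c['color']
def cr(u,v,w,h,s): return cv2.resize(I[v:v+h,u:u+w],None,fx=s,fy=s,interpolation=cv2.INTER_CUBIC)
a=cr(378,168,80,80,5);b=cr(270,184,80,80,5)
o=cv2.convertScaleAbs(np.hstack([a,b]),alpha=1.4,beta=15)
for k in range(0,800,100): cv2.putText(o,str((378 if k<400 else 270)+(k%400)//5),(k,10),0,.35,(0,0,255));cv2.line(o,(k,12),(k,18),(0,0,255))
for k in range(0,400,100): cv2.putText(o,f'{168+k//5}',(0,k+4),0,.35,(0,255,255));cv2.putText(o,f'{184+k//5}',(400,k+4),0,.35,(0,255,255))
cv2.imwrite('pics/crop1.png',o)
for u,v in [(404,188),(431,231),(489,240),(301,214),(310,204)]: print(u,v,px2w(c,u,v).round(4))
# clusters by height near jar & rest
H,W=c['depth'].shape; 
P=np.array([[px2w(c,u,v) for u in range(260,460)] for v in range(165,255)])
z=P[...,2]
def rep(n,m):
    m=m.astype(np.uint8); k,l,s,_=cv2.connectedComponentsWithStats(m)
    for i in range(1,k):
        if s[i,4]>25:
            q=P[l==i][:,:2].astype(np.float32); r=cv2.minAreaRect(q*1000)
            print(n,s[i,4],q.mean(0).round(4),P[l==i][:,2].mean().round(4),np.round(r[0],1),np.round(r[1],1),round(r[2],1),'circ',np.round(cv2.minEnclosingCircle(q*1000)[0],1),round(cv2.minEnclosingCircle(q*1000)[1],1))
rep('captop',z>.085); rep('rest',(z>.031)&(z<.041)); rep('44-70',(z>.044)&(z<.07)); rep('floor?',(z>.006)&(z<.02))
E
```

```text
404 188 [ 0.5467 -0.2008  0.0961]
431 231 [ 0.4349 -0.2745  0.0537]
489 240 [ 0.4069 -0.4179  0.0745]
301 214 [0.4935 0.0723 0.0081]
310 204 [0.5184 0.0455 0.0333]
captop 460 [ 0.5476 -0.2017] 0.0976 [ 479.5 -122.5] [ 60.5 273.1] 40.3 circ [ 489.4 -113.7] 137.3
rest 724 [0.491  0.0713] 0.0352 [491.2  71. ] [98.4 98.1] 31.3 circ [491.5  70.5] 67.2
44-70 118 [ 0.5383 -0.1877] 0.0566 [ 548.7 -202.5] [61.3 62.4] 68.1 circ [ 548.6 -202.3] 41.4
44-70 887 [ 0.435  -0.2769] 0.0513 [ 435.2 -277.3] [87.8 85. ] 88.5 circ [ 436.1 -277.6] 45.4
floor? 68 [ 0.5779 -0.0536] 0.0145 [581.9 -53.3] [ 5.8 79.3] 87.7 circ [581.9 -53.1] 39.7
floor? 528 [0.4921 0.0716] 0.0116 [492.   71.3] [63.3 63.9] 31.2 circ [492.   70.6] 44.1
```

View pics/crop1.png

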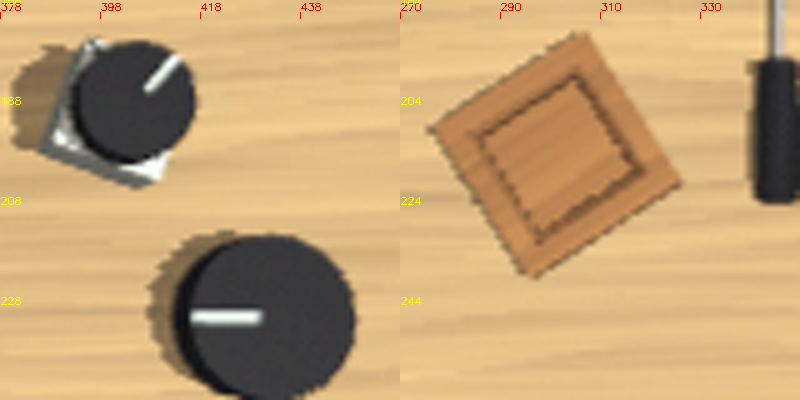

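The crop shows the square white body under the cap at crop (135,100), with its stripe pointing up-right and the dark mark at the upper-left corner near (95,45). The loose cap below it is larger, 86 mm across. Next I refine the poses and check the path obstacles.

```bash
python3 - <<'E'
from h import *
for n,box in (('top',(370,440,165,215)),('scene',(235,285,155,215))):
    c=load(n);u0,u1,v0,v1=box
    P=np.array([[px2w(c,u,v) for u in range(u0,u1)] for v in range(v0,v1)]);I=c['color'][v0:v1,u0:u1].max(2);z=P[...,2]
    m=(z>.091)&(z<.101)&(np.hypot(P[...,0]-.548,P[...,1]+.202)<.04);q=(P[m][:,:2]*1000).astype(np.float32)
    print(n,'cap',q.mean(0),cv2.minEnclosingCircle(q),cv2.fitEllipse(cv2.convexHull(q)),z[m].mean())
    w=m&(I>130);s=P[w][:,:2]*1000;ctr=np.array(cv2.minEnclosingCircle(q)[0]);d=s.mean(0)-ctr
    print(' stripe',w.sum(),d,np.degrees(np.arctan2(d[1],d[0])))
    m=(z>.045)&(z<.062)&(np.hypot(P[...,0]-.548,P[...,1]+.202)<.05);q=(P[m][:,:2]*1000).astype(np.float32)
    print(' shoulder',cv2.minAreaRect(q))
    m=(z>.012)&(z<.062)&(np.hypot(P[...,0]-.548,P[...,1]+.202)<.05);q=(P[m][:,:2]*1000).astype(np.float32)
    print(' body',cv2.minAreaRect(q))
c=load('scene')
P=np.array([[px2w(c,u,v) for u in range(320,385)] for v in range(180,240)]);z=P[...,2];m=(z>.032)&(z<.041)
print('rest scene',cv2.minAreaRect((P[m][:,:2]*1000).astype(np.float32)))
m=(z>.008)&(z<.016)&(np.hypot(P[...,0]-.491,P[...,1]-.071)<.05);print('floor scene',cv2.minAreaRect((P[m][:,:2]*1000).astype(np.float32)))
c=load('top');
for u,v in [(145,235),(120,235),(100,285),(60,285),(100,235),(432,133),(162,269),(345,210)]: print(u,v,px2w(c,u,v).round(3))
a=c['color'][168:208,378:428];b=load('scene')['color'][160:205,238:283]
cv2.imwrite('pics/c2.png',np.hstack([cv2.resize(a,(500,400),interpolation=2),cv2.resize(b,(300,400),interpolation=2)]))
E
```

```text
top cap [ 548.15576 -202.62926] ((548.513427734375, -202.96739196777344), 31.006126403808594) ((548.3440551757812, -203.07400512695312), (60.57652282714844, 61.549957275390625), 5.064973831176758) 0.09548379387266918
 stripe 12 [ 13.09146546 -13.93174269] -46.78101841609966
 shoulder ((548.7037963867188, -202.49880981445312), (61.268104553222656, 62.40939712524414), 68.12383270263672)
 body ((548.5074462890625, -202.36013793945312), (61.717041015625, 62.46487808227539), 67.69054412841797)
scene cap [ 549.7356  -200.67482] ((546.9602661132812, -200.00132751464844), 33.52064895629883) ((548.0648803710938, -201.70703125), (60.20307540893555, 66.52188873291016), 119.44691467285156) 0.09570092910180072
 stripe 5 [ 15.76020732 -16.8129991 ] -46.85120045015606
 shoulder ((549.2721557617188, -201.05242919921875), (64.6367416381836, 61.6663703918457), 68.04547882080078)
 body ((549.3112182617188, -201.14739990234375), (64.76676940917969, 61.75429916381836), 68.40165710449219)
rest scene ((490.6075439453125, 72.11333465576172), (101.74497985839844, 98.2261962890625), 31.77189826965332)
floor scene ((500.535888671875, 67.99461364746094), (86.12310028076172, 81.41569519042969), 31.1176700592041)
145 235 [0.447 0.49  0.047]
120 235 [0.447 0.527 0.11 ]
100 285 [0.33  0.532 0.186]
60 285 [0.334 0.616 0.201]
100 235 [0.446 0.536 0.185]
432 133 [ 0.689 -0.281  0.098]
162 269 [0.356 0.44  0.055]
345 210 [ 0.5   -0.05   0.023]
```

View pics/c2.png

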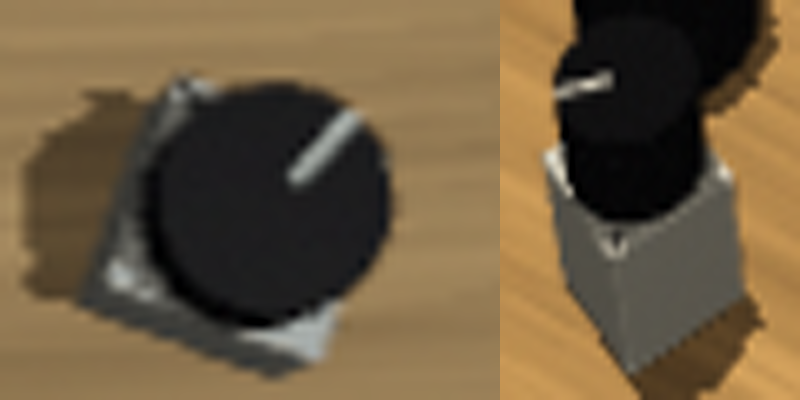

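```bash
cat >> h.py <<'E'
from scipy.spatial.transform import Rotation as R
def go(t):
    o=robot.get_obs(); r=R.from_quat(o['tool_rot']); M=r.as_matrix()
    d=r.inv().apply(np.array(t)-o['position'])*100
    print('t',round(o['time'],2),'pos',o['position'].round(4),'yawY',np.degrees(np.arctan2(M[1,1],M[0,1])).round(2),'tilt',np.degrees(np.arccos(-M[2,2])).round(2),'disp cm',d.round(2),'F',o['ft_force'].round(1),'M',o['moment'].round(2),'w',o['grip_width'].round(4),'g',o['grip_force'],'q6',o['q'][5].round(3))
E
python3 -c "
from h import *
go([.5485,-.2025,.2])"
```

```text
Traceback (most recent call last):
  File "h.py", line 15, in go
    print('t',round(o['time'],2),'pos',o['position'].round(4),'yawY',np.degrees(np.arctan2(M[1,1],M[0,1])).round(2),'tilt',np.degrees(np.arccos(-M[2,2])).round(2),'disp cm',d.round(2),'F',o['ft_force'].round(1),'M',o['moment'].round(2),'w',o['grip_width'].round(4),'g',o['grip_force'],'q6',o['q'][5].round(3))
                                                                                                                                                                                                                                                ^^^^^^^^^^^^^^^^^^^^^
AttributeError: 'float' object has no attribute 'round'
```

```bash
sed -i "s/o\['grip_width'\].round(4)/round(o['grip_width'],4)/" h.py
python3 -c "
from h import *
go([.5485,-.2025,.2])"
```

```text
t 0.1 pos [0.2003 0.5913 0.2002] yawY 71.28 tilt 0.11 disp cm [-58.46 -64.     0.12] F [-0.3  0.4  0.1] M [ 0.   -0.03  0.  ] w 0.0873 g 0.0 q6 -0.178
```

```bash
python3 -m pendant '[{"jaw":1,"linear":[-2.4,-2.6,0],"twist":0},{"jaw":1,"linear":[-2.4,-2.6,0],"twist":0},{"jaw":1,"linear":[-2.4,-2.6,0],"twist":0},{"jaw":1,"linear":[-2.4,-2.6,0],"twist":0},{"jaw":1,"linear":[-2.4,-2.6,0],"twist":0},{"jaw":1,"linear":[-2.4,-2.6,0],"twist":0},{"jaw":1,"linear":[-2.4,-2.6,0],"twist":0},{"jaw":1,"linear":[-2.4,-2.6,0],"twist":0},{"jaw":1,"linear":[-2.4,-2.6,0],"twist":0},{"jaw":1,"linear":[-2.4,-2.6,0],"twist":0},{"jaw":1,"linear":[-2.4,-2.6,0],"twist":0},{"jaw":1,"linear":[-2.4,-2.6,0],"twist":0}]'
python3 -m pendant '[{"jaw":1,"linear":[-2.4,-2.6,0],"twist":0},{"jaw":1,"linear":[-2.4,-2.6,0],"twist":0},{"jaw":1,"linear":[-2.4,-2.6,0],"twist":0},{"jaw":1,"linear":[-2.4,-2.6,0],"twist":0},{"jaw":1,"linear":[-2.4,-2.6,0],"twist":0},{"jaw":1,"linear":[-2.4,-2.6,0],"twist":0},{"jaw":1,"linear":[-2.4,-2.6,0],"twist":0},{"jaw":1,"linear":[-2.4,-2.6,0],"twist":0},{"jaw":1,"linear":[-2.4,-2.6,0],"twist":0},{"jaw":1,"linear":[-2.4,-2.6,0],"twist":0},{"jaw":1,"linear":[-2.4,-2.6,0],"twist":0},{"jaw":1,"linear":[0,0,0],"twist":0}]'
python3 -c "
from h import *
go([.5485,-.2025,.12])"
```

```text
time: 1.1
position: [0.3733, 0.2023, 0.201]
tool_rot: [0.163, 0.987, -0.0, -0.0]
ft_force: [0.9, 0.2, 0.6]
grip_width: 0.0871
grip_force: 0.0
time: 2.1
position: [0.5352, -0.1585, 0.2011]
tool_rot: [0.165, 0.986, -0.002, 0.003]
ft_force: [1.4, 0.5, 0.3]
grip_width: 0.0866
grip_force: 0.0
t 2.1 pos [ 0.5352 -0.1585  0.2011] yawY 71.02 tilt 0.4 disp cm [-2.64 -3.7   8.14] F [1.4 0.5 0.3] M [0.01 0.02 0.04] w 0.0866 g 0.0 q6 -1.726
```

```bash
python3 -m pendant '[{"jaw":1,"linear":[-1.3,-1.8,0],"twist":0},{"jaw":1,"linear":[-1.3,-1.8,0],"twist":0},{"jaw":1,"linear":[0,0,2],"twist":0},{"jaw":1,"linear":[0,0,2],"twist":0},{"jaw":1,"linear":[0,0,2],"twist":0},{"jaw":1,"linear":[0,0,1],"twist":0},{"jaw":1,"linear":[0,0,0],"twist":0},{"jaw":1,"linear":[0,0,0],"twist":0},{"jaw":1,"linear":[0,0,0],"twist":0},{"jaw":1,"linear":[0,0,0],"twist":0}]' >/dev/null
python3 - <<'E'
from h import *
go([.5485,-.2025,.081])
E
```

```text
t 2.93 pos [ 0.5454 -0.1944  0.1323] yawY 71.29 tilt 0.15 disp cm [-0.54 -0.66  5.14] F [ 0.1 -0.6 -0.1] M [ 0.03  0.03 -0.01] w 0.0873 g 0.0 q6 -1.78
```

```bash
python3 -m pendant '[{"jaw":1,"linear":[-0.54,-0.66,0],"twist":0},{"jaw":1,"linear":[0,0,0],"twist":0},{"jaw":1,"linear":[0,0,0],"twist":0},{"jaw":1,"linear":[0,0,1],"twist":0},{"jaw":1,"linear":[0,0,1],"twist":0},{"jaw":1,"linear":[0,0,1],"twist":0},{"jaw":1,"linear":[0,0,1],"twist":0},{"jaw":1,"linear":[0,0,1],"twist":0},{"jaw":1,"linear":[0,0,0],"twist":0},{"jaw":1,"linear":[0,0,0],"twist":0},{"jaw":1,"linear":[0,0,0],"twist":0}]' >/dev/null
python3 - <<'E'
from h import *
go([.5485,-.2025,.081])
c=shot('scene');cv2.imwrite('pics/s2.png',cv2.resize(c['color'][90:240,180:380],(800,600),interpolation=2))
E
```

```text
t 3.85 pos [ 0.5476 -0.2021  0.0809] yawY 71.28 tilt 0.0 disp cm [-0.1  -0.01 -0.01] F [0.5 1.  0.3] M [ 0.03 -0.01 -0.01] w 0.087 g 0.0 q6 -1.789
```

View pics/s2.png

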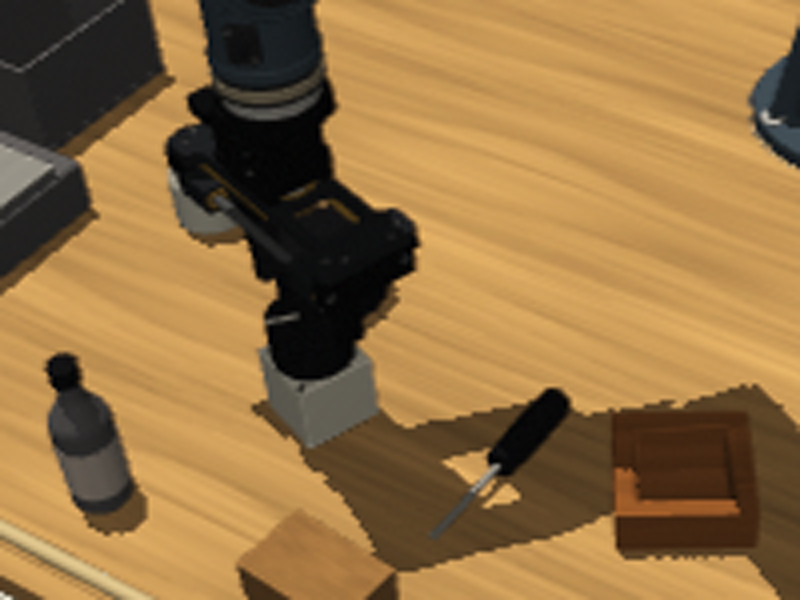

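The open fingers straddle the cap at crop (310,330) and nothing is touched. I close, then lift.

```bash
python3 -m pendant '[{"jaw":1,"linear":[-0.1,0,0],"twist":0},{"jaw":0.5,"linear":[0,0,0],"twist":0},{"jaw":0.5,"linear":[0,0,0],"twist":0},{"jaw":0.5,"linear":[0,0,0],"twist":0},{"jaw":0.5,"linear":[0,0,0],"twist":0},{"jaw":0.5,"linear":[0,0,0],"twist":0},{"jaw":0.5,"linear":[0,0,0],"twist":0},{"jaw":0.5,"linear":[0,0,0],"twist":0},{"jaw":0.5,"linear":[0,0,0],"twist":0}]' 45
python3 -c "
from h import *
go([.5485,-.2025,.081])"
```

```text
time: 4.65
position: [0.5484, -0.2024, 0.081]
tool_rot: [0.163, 0.987, -0.0, -0.0]
ft_force: [-0.8, 0.7, 0.1]
grip_width: 0.0458
grip_force: 0.0
t 4.65 pos [ 0.5484 -0.2024  0.081 ] yawY 71.28 tilt 0.0 disp cm [-0.01 -0.01  0.  ] F [-0.8  0.7  0.1] M [-0.08 -0.03 -0.03] w 0.0458 g 0.0 q6 -1.789
```

```bash
python3 - <<'E'
from h import *
go([.5485,-.2025,.081])
c=shot('scene');a=cv2.resize(c['color'][130:210,220:300],(500,500),interpolation=2)
t=shot('top');b=cv2.resize(t['color'][150:250,360:420],(300,500),interpolation=2)
cv2.imwrite('pics/s3.png',cv2.convertScaleAbs(np.hstack([a,b]),alpha=1.8,beta=20))
print(robot.nose_length, [x for x in dir(robot) if x[0]!='_'])
P=np.array([[px2w(c,u,v) for u in range(235,285)] for v in range(155,215)]);z=P[...,2]
m=(z>.012)&(z<.055)&(np.hypot(P[...,0]-.548,P[...,1]+.202)<.055);print(cv2.minAreaRect((P[m][:,:2]*1000).astype(np.float32)))
E
```

```text
t 4.65 pos [ 0.5484 -0.2024  0.081 ] yawY 71.28 tilt 0.0 disp cm [-0.01 -0.01  0.  ] F [-0.8  0.7  0.1] M [-0.08 -0.03 -0.03] w 0.0458 g 0.0 q6 -1.789
0.017 ['Unreachable', 'get_obs', 'hand_in', 'nose_length']
((548.7849731445312, -200.4507598876953), (62.09141159057617, 63.908809661865234), 67.61383056640625)
```

View pics/s3.png

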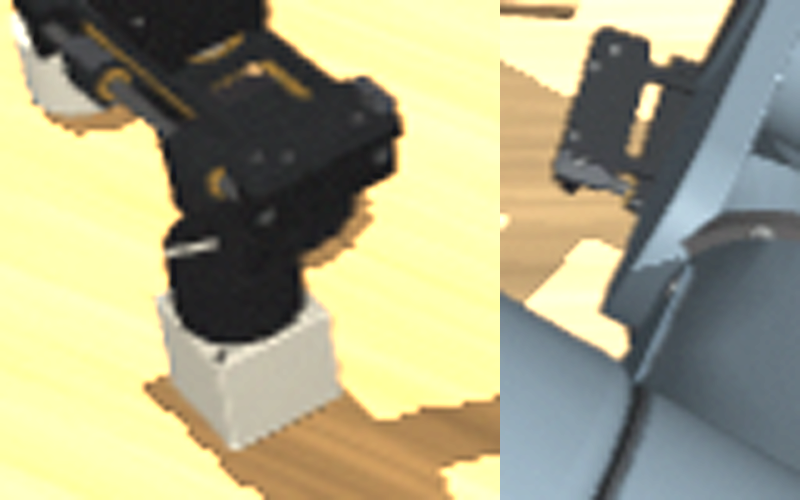

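The cap at crop (240,270) is fully visible in front of the closed fingers, so they missed it. I locate the fingers from depth.

```bash
python3 - <<'E'
from h import *
c=load('scene')
for v in range(150,196,3):
    print(v,[ '%d,%d,%d'%tuple((px2w(c,u,v)*1000).round()) for u in range(244,286,4)])
E
```

```text
150 ['579,-206,184', '579,-191,190', '579,-177,196', '590,-153,214', '588,-142,217', '581,-134,215', '577,-125,216', '570,-118,214', '567,-108,216', '555,-105,208', '542,-102,200']
153 ['433,-355,4', '594,-179,196', '586,-172,193', '601,-145,215', '596,-136,216', '592,-126,217', '586,-119,215', '582,-109,216', '569,-107,208', '557,-104,200', '363,-244,-1']
156 ['440,-351,-1', '593,-181,184', '597,-164,194', '607,-140,212', '605,-130,215', '599,-121,214', '591,-116,210', '579,-113,203', '564,-112,192', '550,-111,182', '374,-236,-2']
159 ['451,-342,-3', '548,-228,120', '600,-163,187', '597,-152,190', '611,-126,211', '603,-119,208', '592,-116,201', '573,-119,185', '563,-115,180', '552,-110,174', '387,-227,-1']
162 ['464,-332,-1', '549,-230,109', '542,-221,107', '528,-219,97', '612,-126,203', '600,-124,194', '587,-122,184', '576,-118,178', '420,-235,7', '406,-230,-1', '403,-216,2']
165 ['474,-324,-3', '549,-232,97', '543,-222,96', '538,-211,97', '611,-129,190', '599,-126,182', '588,-123,175', '444,-232,15', '425,-232,-1', '417,-222,-2', '413,-210,0']
168 ['492,-309,5', '559,-224,96', '55
[... 936 characters left out ...]
,-1', '488,-173,1', '483,-162,2']
186 ['552,-262,-1', '570,-227,32', '581,-200,55', '579,-187,59', '571,-179,57', '559,-175,48', '546,-172,38', '538,-163,36', '504,-177,0', '498,-166,0', '492,-156,0']
189 ['563,-254,-1', '568,-231,16', '583,-201,44', '584,-184,53', '573,-179,46', '562,-174,38', '550,-170,30', '537,-165,22', '515,-169,0', '507,-160,-2', '503,-148,0']
192 ['573,-246,0', '565,-237,-2', '580,-206,26', '586,-184,43', '575,-179,35', '560,-177,23', '550,-171,18', '537,-167,8', '522,-164,-4', '521,-150,2', '515,-140,2']
195 ['583,-238,0', '577,-228,-1', '579,-209,11', '586,-187,28', '575,-181,22', '563,-177,13', '552,-172,6', '540,-166,-1', '535,-155,0', '529,-145,-1', '524,-134,0']
```

Depth puts the fingertips at about z 0.10, above the cap top, although the reported TCP is at 0.081. I'll open, raise and measure where the tips really are.

```bash
python3 -m pendant '[{"jaw":0.5,"linear":[0,0,-1.5],"twist":0},{"jaw":1,"linear":[0,0,-1.5],"twist":0},{"jaw":1,"linear":[0,0,-2],"twist":0},{"jaw":1,"linear":[0,0,0],"twist":0},{"jaw":1,"linear":[0,0,0],"twist":0},{"jaw":1,"linear":[0,0,0],"twist":0},{"jaw":1,"linear":[0,0,0],"twist":0},{"jaw":1,"linear":[0,0,0],"twist":0}]'
python3 - <<'E'
from h import *
go([.5485,-.2025,.081])
c=shot('scene');I=c['color']
d=np.array([np.cos(np.radians(71.3)),np.sin(np.radians(71.3))]);o=np.array([.5485,-.2025])
L=[]
for v in range(110,200):
    for u in range(225,300):
        p=px2w(c,u,v)
        if .098<p[2]<.30 and I[v,u].max()<90:
            e=p[:2]-o; L.append((p[2]*1000,e@d*1000,(e@[d[1],-d[0]])*1000,u,v))
L=np.array(L).round(0)
for z0 in range(98,260,8):
    s=L[(L[:,0]>=z0)&(L[:,0]<z0+8)]
    if len(s): print(z0,len(s),'along',s[:,1].min(),s[:,1].max(),np.histogram(s[:,1],range(-120,121,20))[0],'perp',s[:,2].min(),s[:,2].max())
a=cv2.resize(I[100:210,210:310],(545,600),interpolation=2);cv2.imwrite('pics/s4.png',cv2.convertScaleAbs(a,alpha=1.8,beta=20))
E
```

```text
time: 5.42
position: [0.5477, -0.202, 0.1299]
tool_rot: [0.163, 0.987, 0.0, -0.001]
ft_force: [0.0, 1.5, -0.2]
grip_width: 0.0817
grip_force: 0.0
t 5.42 pos [ 0.5477 -0.202   0.1299] yawY 71.27 tilt 0.13 disp cm [-0.11 -0.03  4.89] F [ 0.   1.5 -0.2] M [ 0.01  0.08 -0.02] w 0.0817 g 0.0 q6 -1.789
98 11 along -25.0 18.0 [0 0 0 0 1 3 7 0 0 0 0 0] perp -21.0 19.0
146 10 along -47.0 51.0 [0 0 0 3 2 0 0 0 5 0 0 0] perp -12.0 7.0
154 32 along -46.0 53.0 [ 0  0  0  6  9  0  0  0 17  0  0  0] perp -13.0 9.0
162 37 along -49.0 54.0 [ 0  0  0 10  7  0  0  0 20  0  0  0] perp -14.0 9.0
170 33 along -47.0 53.0 [ 0  0  0 12  4  0  0  0 17  0  0  0] perp -11.0 9.0
178 22 along -48.0 55.0 [ 0  0  0  6  3  0  0  0 13  0  0  0] perp -12.0 10.0
186 23 along -53.0 57.0 [ 0  0  0  9  3  0  0  0 11  0  0  0] perp -11.0 9.0
194 10 along -49.0 -38.0 [0 0 0 5 5 0 0 0 0 0 0 0] perp -10.0 8.0
202 9 along -47.0 -38.0 [0 0 0 7 2 0 0 0 0 0 0 0] perp -4.0 5.0
210 6 along -46.0 -42.0 [0 0 0 6 0 0 0 0 0 0 0 0] perp 2.0 9.0
218 42 along -47.0 90.0 [ 0  0  0  9  0  0  0  0  0  1 32  0] perp -36.0 34.0
226 106 along -66.0 91.0 [ 0  0  3 19  2  0  3  2  6 10 61  0] perp -36.0 36.0
234 160 along -62.0 90.0 [ 0  0  1 23 17 17 17 15  6 10 54  0] perp -37.0 36.0
242 143 along -78.0 96.0 [ 0  0 16 32  2  4  6  5 18 14 46  0] perp -37.0 36.0
250 129 along -69.0 98.0 [ 0  0  5  7  6  7  7 28  9  2 58  0] perp -37.0 36.0
258 476 along -74.0 99.0 [  0   0  20  12   9  10  36  75  38 104 172   0] perp -39.0 35.0
```

View pics/s4.png

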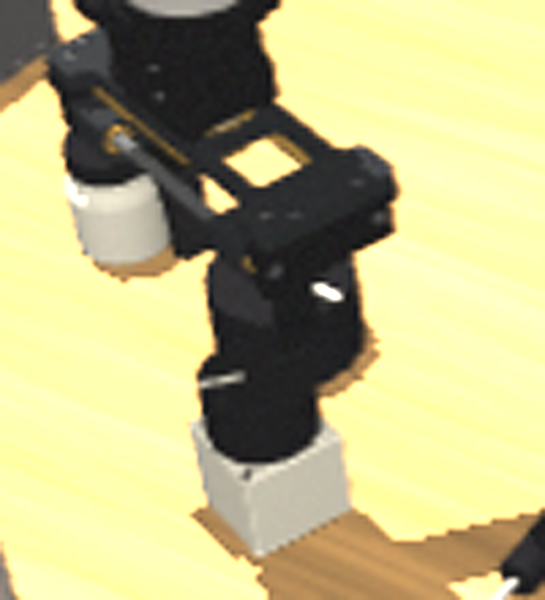

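The tips measure about z 0.148 and the gripper body 0.218 with the TCP reported at 0.130. That is 35 mm higher than reported, with only 1–2 mm of sideways error. Camera heights match the bench, cap and rest sizes, so I allow for this offset and descend further.

```bash
python3 -m pendant '[{"jaw":1,"linear":[-0.1,-0.1,1],"twist":0},{"jaw":1,"linear":[0,0,1],"twist":0},{"jaw":1,"linear":[0,0,1],"twist":0},{"jaw":1,"linear":[0,0,1],"twist":0},{"jaw":1,"linear":[0,0,1],"twist":0},{"jaw":1,"linear":[0,0,0.5],"twist":0},{"jaw":1,"linear":[0,0,0],"twist":0},{"jaw":1,"linear":[0,0,0],"twist":0}]'
python3 -m pendant '[{"jaw":1,"linear":[0,0,0.7],"twist":0},{"jaw":1,"linear":[0,0,0.7],"twist":0},{"jaw":1,"linear":[0,0,0.7],"twist":0},{"jaw":1,"linear":[0,0,0.6],"twist":0},{"jaw":1,"linear":[0,0,0],"twist":0},{"jaw":1,"linear":[0,0,0],"twist":0}]'
python3 - <<'E'
from h import *
go([.5485,-.2025,.048])
E
```

```text
time: 6.13
position: [0.5489, -0.2035, 0.0755]
tool_rot: [0.163, 0.987, 0.0, -0.0]
ft_force: [0.6, -0.7, 0.4]
grip_width: 0.0868
grip_force: 0.0
time: 6.63
position: [0.5487, -0.2034, 0.0484]
tool_rot: [0.163, 0.987, 0.0, -0.001]
ft_force: [-0.7, -0.5, 0.2]
grip_width: 0.0871
grip_force: 0.0
t 6.63 pos [ 0.5487 -0.2034  0.0484] yawY 71.27 tilt 0.07 disp cm [0.05 0.08 0.04] F [-0.7 -0.5  0.2] M [-0.03 -0.    0.  ] w 0.0871 g 0.0 q6 -1.79
```

```bash
python3 -m pendant '[{"jaw":0.5,"linear":[0,0,0],"twist":0},{"jaw":0.5,"linear":[0,0,0],"twist":0},{"jaw":0.5,"linear":[0,0,0],"twist":0},{"jaw":0.5,"linear":[0,0,0],"twist":0},{"jaw":0.5,"linear":[0,0,0],"twist":0},{"jaw":0.5,"linear":[0,0,0],"twist":0},{"jaw":0.5,"linear":[0,0,0],"twist":0},{"jaw":0.5,"linear":[0,0,0],"twist":0}]' 45
python3 - <<'E'
from h import *
go([.5485,-.2025,.048])
E
```

```text
time: 7.3
position: [0.5491, -0.204, 0.0493]
tool_rot: [0.163, 0.987, -0.0, 0.0]
ft_force: [-1.0, -1.1, 1.2]
grip_width: 0.061
grip_force: 45.0
t 7.3 pos [ 0.5491 -0.204   0.0493] yawY 71.29 tilt 0.04 disp cm [0.11 0.12 0.13] F [-1.  -1.1  1.2] M [-0.15  0.11  0.07] w 0.061 g 44.9999097827822 q6 -1.79
```

Cap gripped (61 mm, 45 N). I lift and measure the displacement.

```bash
python3 -m pendant '[{"jaw":0.5,"linear":[0,0,-0.5],"twist":0},{"jaw":0.5,"linear":[0,0,-1],"twist":0},{"jaw":0.5,"linear":[0,0,-2],"twist":0},{"jaw":0.5,"linear":[0,0,-2],"twist":0},{"jaw":0.5,"linear":[0,0,-1.5],"twist":0},{"jaw":0.5,"linear":[0,0,-1],"twist":0},{"jaw":0.5,"linear":[0,0,0],"twist":0}]'
python3 - <<'E'
from h import *
go([.4915,.0713,.13])
E
```

```text
time: 7.88
position: [0.5503, -0.2041, 0.1315]
tool_rot: [0.163, 0.987, -0.001, 0.002]
ft_force: [0.7, 0.1, -4.8]
grip_width: 0.0608
grip_force: 45.0
t 7.88 pos [ 0.5503 -0.2041  0.1315] yawY 71.29 tilt 0.25 disp cm [14.41 24.2   0.07] F [ 0.7  0.1 -4.8] M [-0.03 -0.09 -0.02] w 0.0608 g 44.998669708147645 q6 -1.79
```

```bash
python3 -m pendant '[{"jaw":0.5,"linear":[0.7,1.2,0],"twist":0},{"jaw":0.5,"linear":[1.4,2.4,0],"twist":0},{"jaw":0.5,"linear":[1.5,2.5,0],"twist":0},{"jaw":0.5,"linear":[1.5,2.5,0],"twist":0},{"jaw":0.5,"linear":[1.5,2.5,0],"twist":0},{"jaw":0.5,"linear":[1.5,2.5,0],"twist":0},{"jaw":0.5,"linear":[1.5,2.5,0],"twist":0},{"jaw":0.5,"linear":[1.5,2.5,0],"twist":0},{"jaw":0.5,"linear":[1.5,2.5,0],"twist":0},{"jaw":0.5,"linear":[1.1,1.9,0],"twist":0},{"jaw":0.5,"linear":[0.7,1.2,0],"twist":0},{"jaw":0.5,"linear":[0,0,0],"twist":0}]'
python3 -m pendant '[{"jaw":0.5,"linear":[0,0,0],"twist":3.7},{"jaw":0.5,"linear":[0,0,0],"twist":6},{"jaw":0.5,"linear":[0,0,0],"twist":6},{"jaw":0.5,"linear":[0,0,0],"twist":6},{"jaw":0.5,"linear":[0,0,0],"twist":6},{"jaw":0.5,"linear":[0,0,0],"twist":6},{"jaw":0.5,"linear":[0,0,0],"twist":3},{"jaw":0.5,"linear":[0,0,0],"twist":0},{"jaw":0.5,"linear":[0,0,0],"twist":0},{"jaw":0.5,"linear":[0,0,0],"twist":0},{"jaw":0.5,"linear":[0,0,0],"twist":0},{"jaw":0.5,"linear":[0,0,0],"twist":0}]'
python3 - <<'E'
from h import *
go([.4915,.0713,.13])
for n,(u0,u1,v0,v1) in {'scene':(300,400,100,230),'top':(250,350,150,260)}.items():
    c=shot(n);I=c['color']
    P=np.array([[px2w(c,u,v) for u in range(u0,u1)] for v in range(v0,v1)]);z=P[...,2];B=I[v0:v1,u0:u1].astype(int)
    near=np.hypot(P[...,0]-.4915,P[...,1]-.0713)<.065
    grey=(B.max(2)-B.min(2)<25)&(B.max(2)>70)
    for a,b in ((.078,.092),(.092,.106),(.106,.120),(.12,.134),(.134,.146)):
        m=near&grey&(z>a)&(z<b);q=(P[m][:,:2]*1000).astype(np.float32)
        if len(q)>8:print(n,a,b,len(q),np.round(np.hstack([np.ravel(x) for x in cv2.minAreaRect(q)]),1))
    m=near&grey&(z>.082)&(z<.146);q=(P[m][:,:2]*1000).astype(np.float32)
    if len(q):print(n,'all',len(q),z[m].min(),z[m].max(),np.round(np.hstack([np.ravel(x) for x in cv2.minAreaRect(q)]),1))
    m=near&(z>.05)&(z<.30)
    cv2.imwrite(f'pics/{n}5.png',cv2.convertScaleAbs(cv2.resize(I[v0:v1,u0:u1],None,fx=4,fy=4,interpolation=2),alpha=1.5,beta=15))
E
```

```text
time: 8.88
position: [0.4867, 0.0754, 0.1278]
tool_rot: [0.161, 0.987, 0.0, -0.003]
ft_force: [-0.3, 0.5, -5.0]
grip_width: 0.0613
grip_force: 45.0
time: 9.88
position: [0.4902, 0.0717, 0.1289]
tool_rot: [0.465, 0.885, -0.0, -0.0]
ft_force: [-0.9, -0.9, -4.7]
grip_width: 0.061
grip_force: 45.0
t 9.88 pos [0.4902 0.0717 0.1289] yawY 34.6 tilt 0.02 disp cm [-0.11  0.08 -0.11] F [-0.9 -0.9 -4.7] M [-0.04  0.02  0.03] w 0.061 g 44.99890025239438 q6 -0.685
scene 0.078 0.092 56 [515.   87.7   9.3  60.8  27.1]
scene 0.092 0.106 83 [515.3  86.4  16.2  62.2  18.4]
scene 0.106 0.12 96 [516.8  83.4  23.7  64.9   8.1]
scene 0.12 0.134 91 [515.2  81.5  27.8  66.    6.6]
scene 0.134 0.146 55 [494.3  75.   58.3  57.1  31.5]
scene all 381 0.08262708942284791 0.13962159120339468 [494.1  75.2  58.3  60.5  31.6]
```

View pics/scene5.png

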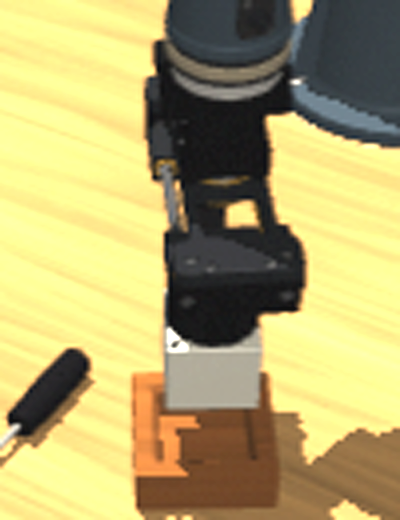

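The jar hangs upright over the recess at crop (212,375), with its faces at 31.6° against the rest's 31.3°. It is about 2 mm off centre, so I correct that and descend to just above the mouth.

```bash
python3 -m pendant '[{"jaw":0.5,"linear":[-0.15,-0.14,0],"twist":0.2},{"jaw":0.5,"linear":[0,0,1],"twist":0},{"jaw":0.5,"linear":[0,0,1],"twist":0},{"jaw":0.5,"linear":[0,0,1],"twist":0},{"jaw":0.5,"linear":[0,0,1],"twist":0},{"jaw":0.5,"linear":[0,0,0.3],"twist":0},{"jaw":0.5,"linear":[0,0,0],"twist":0},{"jaw":0.5,"linear":[0,0,0.3],"twist":0},{"jaw":0.5,"linear":[0,0,0.3],"twist":0},{"jaw":0.5,"linear":[0,0,0],"twist":0},{"jaw":0.5,"linear":[0,0,0],"twist":0}]'
python3 - <<'E'
from h import *
go([.4899,.0697,.0613])
E
```

```text
time: 10.9
position: [0.4913, 0.0698, 0.0807]
tool_rot: [0.467, 0.885, 0.001, 0.001]
ft_force: [1.2, 0.9, -4.6]
grip_width: 0.0613
grip_force: 45.0
t 10.9 pos [0.4913 0.0698 0.0807] yawY 34.38 tilt 0.17 disp cm [ 0.08 -0.12  1.94] F [ 1.2  0.9 -4.6] M [ 0.13 -0.29  0.02] w 0.0613 g 44.99872378539294 q6 -0.685
```

```bash
python3 -m pendant '[{"jaw":0.5,"linear":[0,0,0.3],"twist":0},{"jaw":0.5,"linear":[0,0,0.3],"twist":0},{"jaw":0.5,"linear":[0,0,0],"twist":0}]'
python3 -m pendant '[{"jaw":0.5,"linear":[0,0,0.3],"twist":0},{"jaw":0.5,"linear":[0,0,0.3],"twist":0},{"jaw":0.5,"linear":[0,0,0],"twist":0}]'
python3 - <<'E'
from h import *
go([.4899,.0697,.0613])
E
```

```text
time: 11.15
position: [0.4911, 0.0698, 0.0738]
tool_rot: [0.467, 0.884, 0.001, 0.001]
ft_force: [2.3, 0.8, -5.3]
grip_width: 0.061
grip_force: 45.0
time: 11.4
position: [0.491, 0.0697, 0.0677]
tool_rot: [0.467, 0.885, 0.0, 0.001]
ft_force: [3.9, 0.6, -5.9]
grip_width: 0.0608
grip_force: 45.0
t 11.4 pos [0.491  0.0697 0.0677] yawY 34.38 tilt 0.1 disp cm [ 0.06 -0.09  0.64] F [ 3.9  0.6 -5.9] M [ 0.26 -0.91  0.13] w 0.0608 g 44.99885580036789 q6 -0.685
```

```bash
python3 -m pendant '[{"jaw":0.5,"linear":[-0.03,0.04,0.3],"twist":0},{"jaw":0.5,"linear":[0,0,0.3],"twist":0},{"jaw":0.5,"linear":[0,0,0.1],"twist":0},{"jaw":0.5,"linear":[0,0,0.1],"twist":0},{"jaw":0.5,"linear":[0,0,0],"twist":0}]'
python3 - <<'E'
from h import *
go([.4899,.0697,.0613])
E
```

```text
time: 11.82
position: [0.4915, 0.0694, 0.0612]
tool_rot: [0.466, 0.885, 0.0, 0.001]
ft_force: [1.8, -0.2, 7.0]
grip_width: 0.0609
grip_force: 45.0
t 11.82 pos [0.4915 0.0694 0.0612] yawY 34.4 tilt 0.13 disp cm [ 0.12 -0.12 -0.01] F [ 1.8 -0.2  7. ] M [ 0.08 -0.46  0.07] w 0.0609 g 45.00119446311146 q6 -0.685
```

The contact force is +7 N at the expected height, so the jar is home. I settle, then unscrew anticlockwise (negative twist), easing up slightly.

```bash
python3 -m pendant '[{"jaw":0.5,"linear":[0,0,0],"twist":0},{"jaw":0.5,"linear":[0,0,0],"twist":0},{"jaw":0.5,"linear":[0,0,0],"twist":0},{"jaw":0.5,"linear":[0,0,0],"twist":0},{"jaw":0.5,"linear":[0,0,0],"twist":-3},{"jaw":0.5,"linear":[0,0,0],"twist":-5},{"jaw":0.5,"linear":[0,0,-0.02],"twist":-5},{"jaw":0.5,"linear":[0,0,-0.02],"twist":-5},{"jaw":0.5,"linear":[0,0,-0.02],"twist":-5}]' 58
python3 -c "
from h import *
go([.4915,.0694,.0613])"
python3 -m pendant '[{"jaw":0.5,"linear":[0,0,-0.02],"twist":-5},{"jaw":0.5,"linear":[0,0,-0.02],"twist":-5},{"jaw":0.5,"linear":[0,0,-0.02],"twist":-5},{"jaw":0.5,"linear":[0,0,-0.02],"twist":-5},{"jaw":0.5,"linear":[0,0,-0.02],"twist":-5},{"jaw":0.5,"linear":[0,0,-0.02],"twist":-5}]'
python3 -c "
from h import *
go([.4915,.0694,.0613])"
```

```text
time: 12.57
position: [0.4907, 0.0697, 0.0613]
tool_rot: [0.28, 0.96, 0.0, 0.0]
ft_force: [1.4, 1.4, 5.0]
grip_width: 0.0609
grip_force: 58.0
t 12.57 pos [0.4907 0.0697 0.0613] yawY 57.47 tilt 0.04 disp cm [-0.08  0.02  0.  ] F [1.4 1.4 5. ] M [ 0.07 -0.27 -0.37] w 0.0609 g 57.99923703074455 q6 -1.089
time: 13.07
position: [0.4899, 0.0693, 0.0627]
tool_rot: [0.022, 1.0, -0.0, -0.001]
ft_force: [1.6, -1.1, 9.4]
grip_width: 0.0607
grip_force: 58.0
t 13.07 pos [0.4899 0.0693 0.0627] yawY 87.53 tilt 0.07 disp cm [-0.16  0.02  0.14] F [ 1.6 -1.1  9.4] M [-0.07  0.02 -0.2 ] w 0.0607 g 58.00002230331302 q6 -1.613
```

```bash
for i in 1; do python3 -m pendant '[{"jaw":0.5,"linear":[0,0,-0.02],"twist":-5},{"jaw":0.5,"linear":[0,0,0],"twist":-3},{"jaw":0.5,"linear":[0,0,0],"twist":0}]' >/dev/null; python3 -c "
from h import *
go([.4915,.0694,.0613])"; done
python3 -m pendant '[{"jaw":0.5,"linear":[0,0,-0.02],"twist":-3},{"jaw":0.5,"linear":[0,0,0],"twist":-3},{"jaw":0.5,"linear":[0,0,0],"twist":0}]' >/dev/null
python3 - <<'E'
from h import *
go([.4915,.0694,.0613])
c=shot('scene');a=cv2.resize(c['color'][140:230,310:400],(600,600),interpolation=2);cv2.imwrite('pics/s6.png',cv2.convertScaleAbs(a,alpha=1.7,beta=20))
E
```

```text
t 13.32 pos [0.4901 0.0693 0.0637] yawY 95.47 tilt 0.04 disp cm [-0.14 -0.    0.24] F [-0.5  0.5 13.7] M [0.06 0.18 0.04] w 0.0606 g 58.00254240632057 q6 -1.751
t 13.57 pos [0.4902 0.0694 0.0639] yawY 101.46 tilt 0.03 disp cm [-0.13 -0.02  0.26] F [-0.5  0.1 13.6] M [0.1  0.1  0.05] w 0.0606 g 58.00254170782864 q6 -1.855
```

View pics/s6.png

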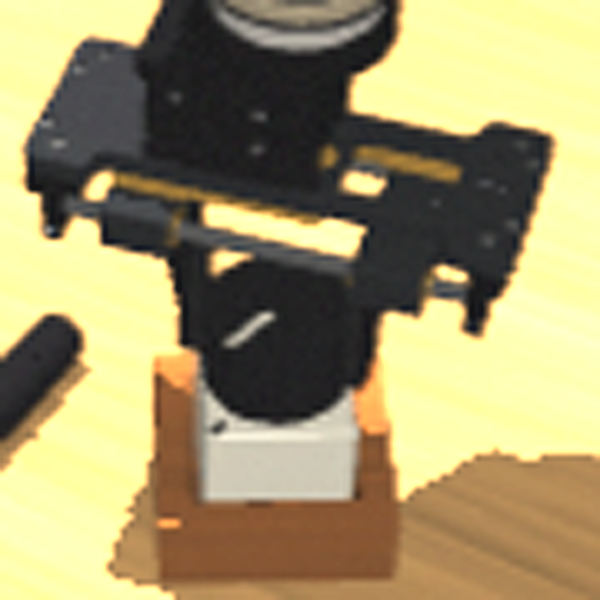

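The torque fell to zero at about 61°. The stripe (crop 230,345) points the same way as the mark (218,425), so the threads are free. I lift slowly at first.

```bash
python3 -m pendant '[{"jaw":0.5,"linear":[0,0,-0.2],"twist":0},{"jaw":0.5,"linear":[0,0,-0.3],"twist":0},{"jaw":0.5,"linear":[0,0,-0.3],"twist":0},{"jaw":0.5,"linear":[0,0,0],"twist":0}]'
python3 -c "
from h import *
go([.4915,.0694,.0613])"
```

```text
time: 13.95
position: [0.4899, 0.0699, 0.0704]
tool_rot: [-0.099, 0.995, 0.0, -0.001]
ft_force: [1.4, 2.2, -1.0]
grip_width: 0.061
grip_force: 58.0
t 13.95 pos [0.4899 0.0699 0.0704] yawY 101.35 tilt 0.07 disp cm [-0.15 -0.08  0.91] F [ 1.4  2.2 -1. ] M [ 0.46 -0.2   0.02] w 0.061 g 57.999620558694005 q6 -1.854
```

Only about −1 N vertical force, so the jar stays down. I continue up to z ≈ 0.115.

```bash
python3 -m pendant '[{"jaw":0.5,"linear":[0,0,-0.3],"twist":0},{"jaw":0.5,"linear":[0,0,-0.4],"twist":0},{"jaw":0.5,"linear":[0,0,-0.5],"twist":0},{"jaw":0.5,"linear":[0,0,-0.6],"twist":0},{"jaw":0.5,"linear":[0,0,-0.7],"twist":0},{"jaw":0.5,"linear":[0,0,-0.7],"twist":0},{"jaw":0.5,"linear":[0,0,-0.7],"twist":0},{"jaw":0.5,"linear":[0,0,-0.5],"twist":0},{"jaw":0.5,"linear":[0,0,0],"twist":0},{"jaw":0.5,"linear":[0,0,0],"twist":0},{"jaw":0.5,"linear":[0,0,0],"twist":0},{"jaw":0.5,"linear":[0,0,0],"twist":0}]' > /dev/null
python3 -m pendant '[{"jaw":0.5,"linear":[0,0,0],"twist":0},{"jaw":0.5,"linear":[0,0,0],"twist":0},{"jaw":0.5,"linear":[0,0,0],"twist":0},{"jaw":0.5,"linear":[0,0,0],"twist":0}]' >/dev/null
python3 - <<'E'
from h import *
go([.4915,.0694,.115])
c=shot('scene');I=c['color'];a=cv2.resize(I[130:230,310:400],(540,600),interpolation=2);cv2.imwrite('pics/s7.png',cv2.convertScaleAbs(a,alpha=1.7,beta=20))
P=np.array([[px2w(c,u,v) for u in range(320,385)] for v in range(150,230)]);z=P[...,2];B=I[150:230,320:385].astype(int)
m=(np.hypot(P[...,0]-.4915,P[...,1]-.0713)<.05)&(B.max(2)-B.min(2)<25)&(B.max(2)>70)&(z>.06)&(z<.082);print('shoulder z (want .070)',np.median(z[m]),m.sum())
m=(np.hypot(P[...,0]-.4915,P[...,1]-.0713)<.03)&(B.max(2)>60)&(B.max(2)-B.min(2)<25)&(z>.088)&(z<.1);print('mouth (want .096)',np.median(z[m]),m.sum())
E
```

```text
t 15.28 pos [0.4905 0.0697 0.1141] yawY 101.38 tilt 0.02 disp cm [-0.09 -0.05 -0.09] F [ 0.  -0.7 -0.9] M [0.03 0.05 0.02] w 0.0609 g 57.999626314267516 q6 -1.854
shoulder z (want .070) 0.06940522758844192 235
mouth (want .096) 0.09228866546167469 73
```

View pics/s7.png

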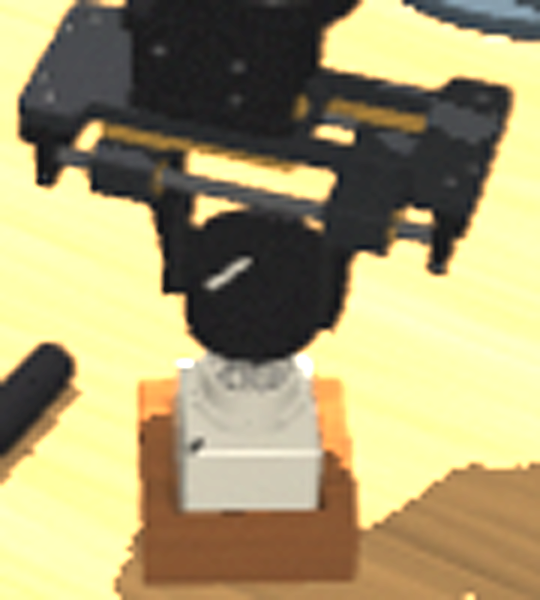

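The jar is home (its shoulder measures 0.069 m; 0.070 expected). The cap is off and level above the neck at crop (260,380), with the stripe still pointing toward the mark.

```bash
python3 -c "
from rig import robot
print(robot.hand_in())"
```

```text
the job is handed in; nothing more can be done
None
```

The jar is home in the square rest and its cap is unscrewed, held level about 3 cm above the mouth; I handed the job in at about 15 s of the 48 s, and no verdict was returned.

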